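Refit the cover plates in the drip tray

TASK

Refit the three loose black cover plates, two L-shaped and one straight, in the pull-out tray: turn and order them so that all three lie side by side, flat and fully down on the tray's floor, none riding on another, on a wall or on the sprung bar. They only fit when packed snugly and with the sprung bar at the tray's end pushed back. Leave the glass, the canister and the scoop where they are.

Things in the scene. Friction and masses are not known exactly. Their poses are not given: they have to be found in the camera images.
- tray_floor (a point): centre of the packing space on the floor of the fixed aluminium drip tray; floor 4 mm above the counter. x runs along the tray away from its front panel and pull handle, y across, z up. Inner faces: far end wall at x = +100 mm, side walls at y = +-54 mm, walls 10 mm above the floor. Front panel 30 mm high at x = -131 mm; housing 45 mm high beyond x = 155 mm.
- bar_face (a point): middle of the packing-side face of the sprung steel bar (104 mm long across the tray, 12 mm thick, top 24 mm above the floor), axes as tray_floor. At rest at tray x = -86 mm (186 mm free length); pushed toward -x it gives way 14 mm (3 N at first, 7 N at the end) to a hard stop (200.5 mm free length) and springs back when let go.
- tray: the tray, origin 4 mm below tray_floor, same axes; fixed. The two L-plates interlock head to tail, arm in notch, into a block 147 mm long and 100 mm wide; the straight plate laid across the tray adds 50 mm: 197 mm in all, so with the bar at its stop only 3.5 mm is spare and the L-plates must be pushed snug to the far wall and to each other first.
- ell_a_lug (a point): centre of the lifting lug of an L-shaped black plastic cover plate, 23 mm above its underside, over its centre of mass. Plate 8 mm thick, 100 x 100 mm outside, arms 47 mm wide, 0.12 kg. The L's outer corner lies at x = y = -40.8 mm from here; one arm runs along +x, one along +y, each ending 59.2 mm from here. Lug: upright block, 36 mm along x, 10 mm along y, 30 mm high above the plate.
- ell_b_lug (a point): the other, identical L-plate: centre of the lifting lug of an L-shaped black plastic cover plate, 23 mm above its underside, over its centre of mass. Plate 8 mm thick, 100 x 100 mm outside, arms 47 mm wide, 0.12 kg. The L's outer corner lies at x = y = -40.8 mm from here; one arm runs along +x, one along +y, each ending 59.2 mm from here. Lug: upright block, 36 mm along x, 10 mm along y, 30 mm high above the plate.
- straight_lug (a point): centre of the lifting lug of the straight black plastic cover plate; 23 mm above the underside, over the middle. Plate 100 mm along x, 50 mm along y, 8 mm thick, about 0.10 kg. The lug is an upright block, 36 mm long along x, 10 mm thick along y, 30 mm high above the plate.
- cup: drinking glass, 72 mm across, 100 mm high; a bystander, origin under its centre
- canister: closed steel canister, 100 mm across, 150 mm high; a bystander, origin under its centre
- scoop: red plastic scoop, cup 64 mm across and 40 mm high with a flat handle to 128 mm along -x; origin under the cup; a bystander
There are look-alikes about, which are no part of the job. Leave any orange look-alike of the part that bears ell_b_lug alone. Leave any yellow look-alike of the part that bears ell_a_lug alone.

How it is judged:
At the end, for the whole second after the job is handed in: All three plates inside the tray, each lying on its floor (lug centre 19 to 26 mm above the floor, 23 mm being exactly down) and tilted less than 0.04 rad; lug centres within 90 mm lengthwise and 50 mm crosswise of the centre of the packing space (z of ell_a_lug in the frame of tray_floor between 0.019 and 0.026 m and angle between each of ell_a_lug, ell_b_lug, straight_lug's own z axis and vertical below 0.04 rad and x of ell_a_lug in the frame of tray_floor between -0.09 and 0.09 m and y of ell_a_lug in the frame of tray_floor between -0.05 and 0.05 m and z of ell_b_lug in the frame of tray_floor between 0.019 and 0.026 m and x of ell_b_lug in the frame of tray_floor between -0.09 and 0.09 m and y of ell_b_lug in the frame of tray_floor between -0.05 and 0.05 m and z of straight_lug in the frame of tray_floor between 0.019 and 0.026 m and x of straight_lug in the frame of tray_floor between -0.09 and 0.09 m and y of straight_lug in the frame of tray_floor between -0.05 and 0.05 m); the robot touches nothing.
It fails at once if the cup is pushed more than 30 mm from its place or tipped over (distance of cup from where it was at the start of the episode above 0.03 m or angle between cup's own z axis and vertical above 0.5 rad).
It fails at once if the canister is pushed more than 30 mm from its place or tipped over (distance of canister from where it was at the start of the episode above 0.03 m or angle between canister's own z axis and vertical above 0.5 rad).
It fails at once if the scoop is pushed more than 30 mm from its place or tipped over (distance of scoop from where it was at the start of the episode above 0.03 m or angle between scoop's own z axis and vertical above 0.5 rad).
It also fails if it takes over 72 s, if anything falls off the work surface, if the arm or the gripper's body presses on something with over 40 N, if the wrist force passes 120 N, or if a joint passes its speed limit or range.

ROBOT

A 7-joint arm with a two-finger parallel gripper is mounted at the origin on the work surface. World frame = base frame: x ahead of the robot, y to its left, z up, the work surface at z = 0. Lengths are in m, angles in rad, forces in N, time in s.
With the tool pointing down it reaches from about 0.425 to 0.875 m from the base axis. Payload 4.7 kg.
Tool frame: the origin (TCP) lies on the centre line of the jaws, within the pads' length; the fingertips stand 14 mm ahead of it and the grasp point (between the pads) lies 5 mm behind it; z points along the fingers, y is the line along which they close (so a half turn about z gives the same grasp; the last joint's range is limited). The gripper opens to 87 mm and grips with 3 to 60 N. Pads are 19 mm wide; open, the fingers measure 117 mm over their backs; the gripper's body (75 mm by 190 mm) begins 51 mm behind the grasp point.
Start: joints at [-1.236, 0.321, -0.07, 1.45, 0.023, 1.371, -0.057], TCP at [0.205, 0.617, 0.237] pointing down, gripper open.
Joint ranges: [-2.86, 2.86], [-0.3, 2.09], [-1.38, 1.24], [0.06, 2.45], [-1.56, 4.7], [0.09, 2.05], [-2.69, 2.69]. Speed limits (rad/s): [2.57, 2.57, 3.14, 3.14, 3.14, 3.14, 3.14].

INTERFACE

Orientations are given as a rotation vector (axis times angle).
In Python, from bench import * gives the robot as it stands.
- The arm moves only by the shell command python3 -m jog 'ROWS' [FORCE]. ROWS is JSON, a list of rows, each an object of numbers: "claw": the finger opening in mm, from 0 to 87; "dx", "dy", "dz": the shift along the tool's x, y, z in mm; "spin": the turn about the tool's z in degrees. In form: [{"claw": .., "dx": .., "dy": .., "dz": .., "spin": ..}, ...]. A call has 1 to 20 rows; each row is the pose to reach, as a shift and turn from the pose commanded when the call began, along the tool's axes at that moment; what a row does not reach only later rows make up. A row lasts 1/12 s, in which the tool goes at most 41.7 mm and 7.16 degrees, less where a joint would pass 70% of its speed; a pose out of reach is approached as far as the arm can. A call with a gripper value outside its range is refused whole. The fingers move at their own pace and stop on an object; FORCE is the grip in N (left out, the last holds). Time passes only in rows, so rows that repeat a pose let the fingers close. It gives the time, the measured TCP pose, the force, the opening and the grip force at its end, in the units of the state.
- get_state(): the state, without advancing time (a new reading comes with each control period).
- get_image(name): name is "side" or "top" or "wrist"; returns a dict with "frame" (400x640x3 uint8, red, green, blue), "depth" (400x640 float32, m along the optical axis (not along the pixel's ray), 0 where there is no reading), "K" (3x3 intrinsics, pixels), "T" (4x4, takes a point from camera to world coordinates); the wrist camera has in their place "mount" (4x4, takes a point from camera to tool coordinates, whose origin is the TCP and whose axes are the flange's). Camera axes: x right, y down, z forward; pixel columns grow to the right and rows downward; lengths in m; the calibration is good to about 2 mm. A picture is of the moment at which its call begins: read the wrist's pose just before it.
- close_job(): hands the job in; it is judged then, once.
The state is a dict: "time": time; "joint_positions": joint angles; "qd": joint speeds; "joint_torque": joint torques, N m; "position": TCP position; "tool_rot": TCP orientation; "ft_force": force on the tool from outside, world axes, zero at the start; "torque": the same for the moment, N m; "grip_width": opening from 0.0 (shut) to 1.0 (fully open); "grip_force": force on a finger pad.
Only numpy, scipy, OpenCV 4.12 (cv2) and the standard library are available. Lean on these libraries where they do the work, as an engineer would, in place of code of your own. Each camera call takes 0.05 s, during which the arm holds its last target. There are 200 camera calls.

## Working session

There is one attempt and no reset: what is moved stays moved. The work goes in short steps, Python scripts to look and compute and a shell command to move; the robot and the scene stay as the last step left them, time stands still between calls to the robot, and variables do not carry over. Pictures are saved under pics/ and viewed, at most 10 in all, crops included, and the job is handed in when it is done.

```bash
mkdir -p pics; ls; python3 - <<'E'
from bench import *
import cv2,numpy as np
s=get_state();print(s)
for n in("top","side"):
    d=get_image(n);cv2.imwrite(f"pics/{n}0.png",d["frame"][:,:,::-1]);print(n,d["K"],d["T"])
    np.savez(f"{n}0.npz",**d)
E
```

```text
pics
{'time': 0.0, 'joint_positions': array([-1.23591046,  0.32181472, -0.07008528,  1.45166008,  0.02259729,
        1.37082197, -0.05691239]), 'qd': array([-1.41572277e-04, -1.08330828e-04,  9.10765580e-04, -2.17588232e-03,
       -1.37003632e-03, -8.29157803e-05, -8.45973907e-04]), 'joint_torque': array([-2.98444538e-04, -4.91285133e+01, -4.04126253e-01, -3.12529850e+01,
       -6.40522619e-02,  4.37783904e-02,  1.68005549e-04]), 'position': array([0.20483132, 0.61632407, 0.23547437]), 'tool_rot': array([-5.01670037e-01, -3.10106429e+00,  2.99302270e-03]), 'ft_force': array([-0.00713494,  0.39696347,  0.04836259]), 'torque': array([-0.00054533,  0.00437194,  0.02939639]), 'grip_force': 0.0, 'grip_width': 0.9979212001004553}
top [[423.06600791   0.         317.4004244 ]
 [  0.         423.06600791 191.8637903 ]
 [  0.           0.           1.        ]] [[ 0.01060987 -0.99762727  0.06802392  0.52725382]
 [-0.99963104 -0.01228307 -0.02422638  0.01745849]
 [ 0.02500444 -0.06774178 -0.99738951  1.27664394]
 [ 0.          0.          0.          1.        ]]
side [[433.72103569   0.         326.88718397]
 [  0.         433.72103569 194.92956847]
 [  0.           0.           1.        ]] [[ 0.79161396 -0.44035468  0.4235978   0.10691805]
 [-0.6109114  -0.5572389   0.56238072 -0.64864423]
 [-0.01160181 -0.70396915 -0.71013579  0.91432341]
 [ 0.          0.          0.          1.        ]]
```

View pics/top0.png

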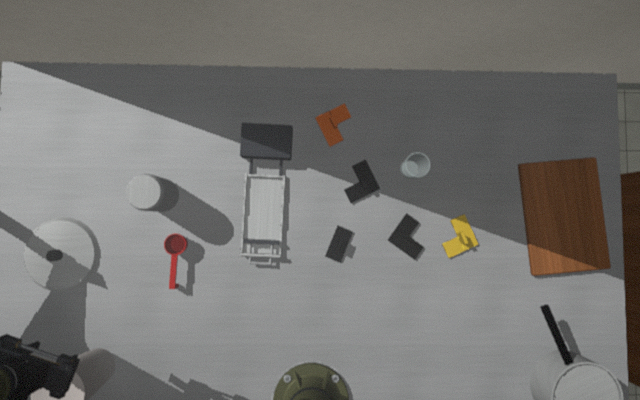

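View pics/side0.png

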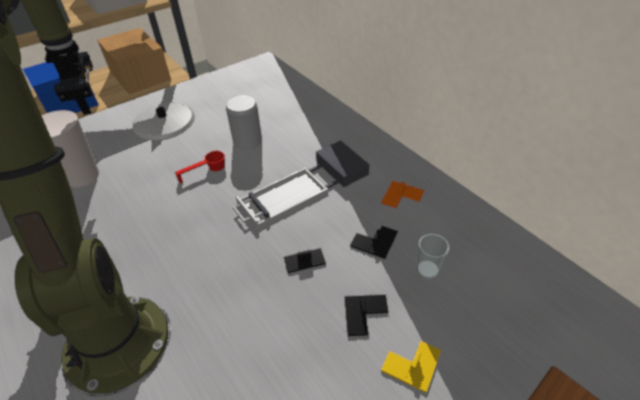

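Top view: tray at about (265,215) with its handle at the bottom and the housing at (266,140). The black L's are at (365,182) and (406,237), the straight plate at (340,244), and the yellow and orange look-alikes at (461,238) and (333,125). The canister (145,192), scoop (176,243) and glass (416,165) stay put. The side view shows the same layout. Next I'll zoom in and measure.

```bash
cat > h.py <<'E'
import numpy as np,cv2
from scipy.spatial.transform import Rotation as R
def ray(d,px,z,T=None):
    T=d["T"] if T is None else T
    px=np.atleast_2d(np.array(px,float)); v=np.c_[px,np.ones(len(px))]@np.linalg.inv(d["K"]).T@T[:3,:3].T
    o=T[:3,3]; return o+v*((z-o[2])/v[:,2])[:,None]
def wrist_T(s,d):
    T=np.eye(4);T[:3,:3]=R.from_rotvec(s["tool_rot"]).as_matrix();T[:3,3]=s["position"];return T@d["mount"]
E
python3 - <<'E'
from h import *
d=dict(np.load("top0.npz"));f=d["frame"]
c=cv2.resize(f[95:275,225:435],None,fx=3.8,fy=3.3,interpolation=cv2.INTER_CUBIC)
cv2.imwrite("pics/crop0.png",c[:,:,::-1])
m=(f.max(2)<48).astype(np.uint8)
m[:, :230]=0;m[:,440:]=0;m[:100]=0;m[280:]=0
cs,_=cv2.findContours(m,cv2.RETR_EXTERNAL,cv2.CHAIN_APPROX_NONE)
for k in cs:
    if cv2.contourArea(k)<100: continue
    M=cv2.moments(k);p=(M["m10"]/M["m00"],M["m01"]/M["m00"])
    print(p,cv2.contourArea(k),ray(d,[p],.008).round(3),ray(d,cv2.approxPolyDP(k,3,True)[:,0],.008)[:,:2].round(3).tolist())
from bench import *
s=get_state();w=get_image("wrist");print(w["mount"].round(3),w["K"].round(1))
print(R.from_rotvec(s["tool_rot"]).as_matrix().round(3))
# tray corners estimate
for p in [(241,124),(293,126),(240,156),(292,160),(246,175),(286,176),(242,258),(281,262)]: print(p,ray(d,[p],.014).round(3))
E
```

```text
(365.03958333333327, 176.98) 400.0 [[ 0.661 -0.157  0.008]] [[0.709, -0.157], [0.694, -0.12], [0.648, -0.142], [0.624, -0.127], [0.636, -0.136], [0.624, -0.154], [0.612, -0.142], [0.631, -0.196]]
[[ 0.    -0.963 -0.269  0.074]
 [ 1.     0.     0.001 -0.   ]
 [-0.001 -0.269  0.963 -0.15 ]
 [ 0.     0.     0.     1.   ]] [[314.4   0.  313.7]
 [  0.  314.4 202.2]
 [  0.    0.    1. ]]
[[-0.949  0.315 -0.   ]
 [ 0.315  0.949 -0.002]
 [-0.    -0.002 -1.   ]]
(241, 124) [[0.815 0.219 0.014]]
(293, 126) [[0.812 0.063 0.014]]
(240, 156) [[0.718 0.22  0.014]]
(292, 160) [[0.708 0.064 0.014]]
(246, 175) [[0.661 0.201 0.014]]
(286, 176) [[0.66  0.081 0.014]]
(242, 258) [[0.415 0.207 0.014]]
(281, 262) [[0.404 0.092 0.014]]
```

View pics/crop0.png

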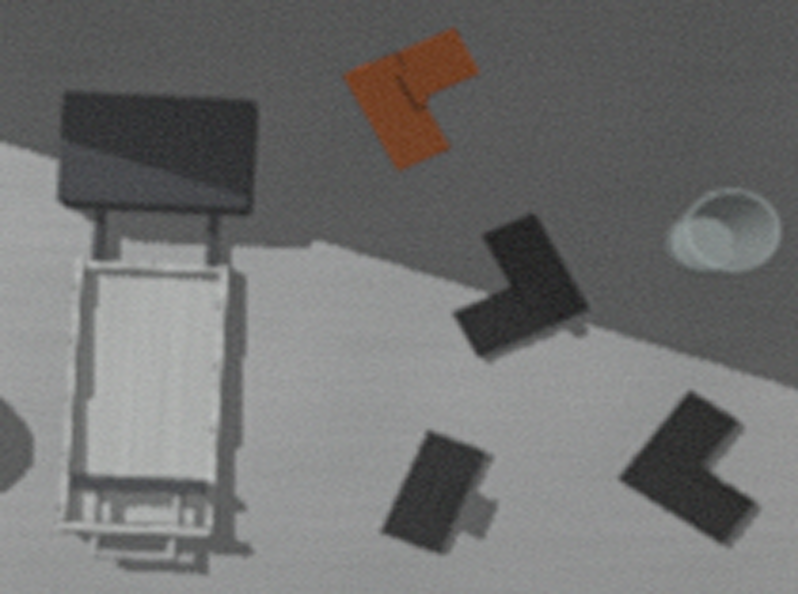

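```bash
cat >> h.py <<'E'
def yawy(s):
    M=R.from_rotvec(s["tool_rot"]).as_matrix();return np.degrees(np.arctan2(M[1,1],M[0,1]))
def cmd(s,p,yaw):
    M=R.from_rotvec(s["tool_rot"]).as_matrix();d=M.T@(np.array(p)-s["position"])*1e3
    sp=(yawy(s)-yaw+180)%360-180
    print("yaw now %.2f dx %.1f dy %.1f dz %.1f spin %.2f"%(yawy(s),*d,sp))
E
python3 - <<'E'
from h import *;from bench import *
cmd(get_state(),[.54,.15,.22],-2)
E
```

```text
yaw now 71.63 dx -465.1 dy -337.0 dz 16.3 spin 73.63
```

```bash
python3 -m jog '[{"claw":30,"dx":-465,"dy":-337,"dz":16,"spin":73.6},{"claw":30,"dx":-465,"dy":-337,"dz":16,"spin":73.6},{"claw":30,"dx":-465,"dy":-337,"dz":16,"spin":73.6},{"claw":30,"dx":-465,"dy":-337,"dz":16,"spin":73.6},{"claw":30,"dx":-465,"dy":-337,"dz":16,"spin":73.6},{"claw":30,"dx":-465,"dy":-337,"dz":16,"spin":73.6},{"claw":30,"dx":-465,"dy":-337,"dz":16,"spin":73.6},{"claw":30,"dx":-465,"dy":-337,"dz":16,"spin":73.6},{"claw":30,"dx":-465,"dy":-337,"dz":16,"spin":73.6},{"claw":30,"dx":-465,"dy":-337,"dz":16,"spin":73.6},{"claw":30,"dx":-465,"dy":-337,"dz":16,"spin":73.6},{"claw":30,"dx":-465,"dy":-337,"dz":16,"spin":73.6},{"claw":30,"dx":-465,"dy":-337,"dz":16,"spin":73.6},{"claw":30,"dx":-465,"dy":-337,"dz":16,"spin":73.6},{"claw":30,"dx":-465,"dy":-337,"dz":16,"spin":73.6},{"claw":30,"dx":-465,"dy":-337,"dz":16,"spin":73.6},{"claw":30,"dx":-465,"dy":-337,"dz":16,"spin":73.6},{"claw":30,"dx":-465,"dy":-337,"dz":16,"spin":73.6}]' 20
python3 - <<'E'
from h import *;from bench import *
s=get_state();w=get_image("wrist");w["T"]=wrist_T(s,w);np.savez("w1.npz",**w);cv2.imwrite("pics/w1.png",w["frame"][:,:,::-1])
print(s["position"],yawy(s));cmd(s,[.54,-.19,.22],-35)
E
```

```text
time: 1.65
position: [0.5391, 0.1523, 0.2203]
tool_rot: [-2.256, -2.185, 0.0]
ft_force: [0.1, 0.6, 0.9]
grip_width: 0.342
grip_force: 0.0
[0.539123   0.15228113 0.22032615] -1.8193488225340975
yaw now -1.82 dx -342.1 dy 11.7 dz 0.1 spin 33.18
```

View pics/w1.png

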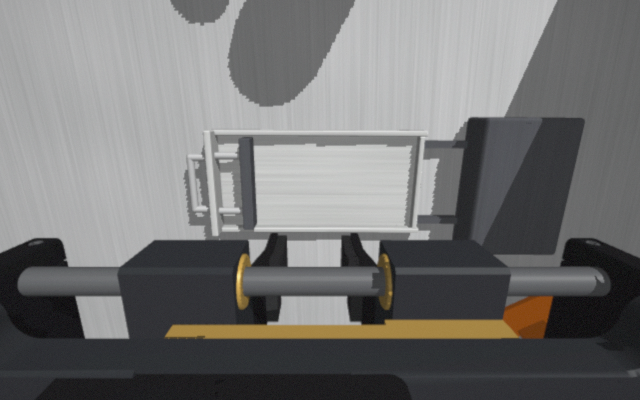

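Wrist view: side walls at rows ~133 and ~229, far wall at columns ~415-425, bar at columns 241-256, handle at the left. The gripper hides the bottom of the frame. I'll read the edges from intensity profiles.

```bash
python3 - <<'E'
from h import *
d=dict(np.load("w1.npz"));g=cv2.cvtColor(d["frame"],cv2.COLOR_RGB2GRAY).astype(int)
for x in (280,340,390): print("c",x,125,g[125:146,x-1:x+2].mean(1).astype(int).tolist(),218,g[218:238,x-1:x+2].mean(1).astype(int).tolist())
for y in (150,180,210): print("r",y,402,g[y-1:y+2,402:434].mean(0).astype(int).tolist(),232,g[y-1:y+2,232:264].mean(0).astype(int).tolist())
E
```

```text
c 280 125 [186, 186, 187, 187, 186, 194, 209, 197, 185, 166, 128, 126, 124, 123, 122, 122, 123, 126, 126, 151, 189] 218 [194, 191, 192, 194, 195, 195, 190, 180, 180, 197, 217, 197, 184, 163, 114, 108, 100, 72, 45, 43]
c 340 125 [190, 190, 189, 190, 187, 196, 215, 197, 185, 169, 138, 122, 127, 126, 125, 125, 124, 125, 125, 127, 154] 218 [191, 191, 192, 192, 193, 194, 188, 182, 181, 202, 220, 201, 186, 164, 123, 110, 108, 103, 99, 98]
c 390 125 [184, 183, 184, 183, 183, 199, 217, 202, 192, 181, 156, 121, 123, 123, 120, 121, 122, 121, 122, 123, 124] 218 [194, 195, 195, 192, 193, 196, 195, 187, 185, 196, 213, 208, 192, 177, 147, 113, 108, 109, 109, 108]
r 150 402 [197, 198, 197, 196, 197, 197, 196, 195, 175, 140, 123, 122, 122, 118, 98, 88, 96, 142, 180, 193, 194, 177, 133, 111, 110, 109, 106, 104, 104, 106, 107, 107] 232 [196, 197, 196, 195, 187, 146, 121, 90, 82, 85, 86, 86, 87, 86, 85, 86, 85, 81, 68, 61, 66, 114, 179, 198, 199, 199, 199, 199, 199, 199, 199, 200]
r 180 402 [197, 198, 196, 197, 197, 188, 147, 126, 122, 123, 120, 104, 89, 91, 134, 177, 190, 195, 195, 189, 187, 190, 193, 191, 187, 186, 185, 188, 189, 190, 191, 188] 232 [181, 142, 123, 121, 121, 121, 122, 121, 105, 86, 83, 85, 85, 86, 87, 87, 86, 84, 83, 72, 61, 61, 85, 173, 197, 198, 198, 198, 199, 200, 198, 199]
r 210 402 [196, 196, 193, 170, 135, 122, 121, 120, 105, 91, 90, 129, 176, 190, 195, 196, 192, 187, 185, 187, 190, 190, 188, 187, 185, 188, 191, 190, 189, 169, 131, 113] 232 [199, 200, 199, 200, 199, 200, 199, 183, 139, 113, 93, 83, 84, 85, 85, 84, 86, 85, 83, 84, 84, 69, 62, 69, 123, 178, 194, 195, 196, 196, 196, 196]
```

```bash
python3 -m jog '[{"dx":-342,"dy":12,"dz":0,"spin":33},{"dx":-342,"dy":12,"dz":0,"spin":33},{"dx":-342,"dy":12,"dz":0,"spin":33},{"dx":-342,"dy":12,"dz":0,"spin":33},{"dx":-342,"dy":12,"dz":0,"spin":33},{"dx":-342,"dy":12,"dz":0,"spin":33},{"dx":-342,"dy":12,"dz":0,"spin":33},{"dx":-342,"dy":12,"dz":0,"spin":33},{"dx":-342,"dy":12,"dz":0,"spin":33},{"dx":-342,"dy":12,"dz":0,"spin":33},{"dx":-342,"dy":12,"dz":0,"spin":33}]'
python3 - <<'E'
from h import *;from bench import *
s=get_state();w=get_image("wrist");w["T"]=wrist_T(s,w);np.savez("w2.npz",**w);cv2.imwrite("pics/w2.png",w["frame"][:,:,::-1])
print(s["position"],yawy(s))
E
```

```text
[0.53914771 0.15237815 0.2204227 ] -1.7939207602469065$[0]: bad value
```

View pics/w2.png

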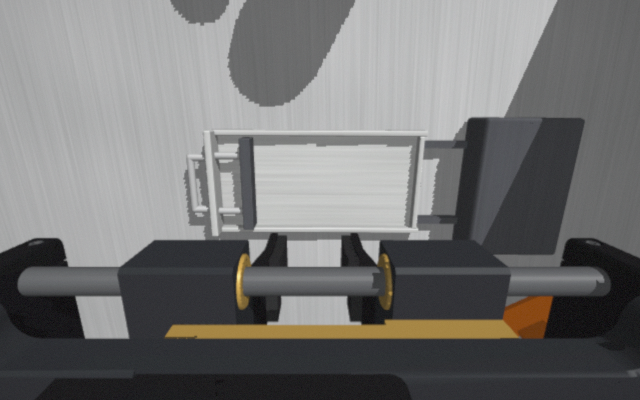

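```bash
python3 - <<'E'
from h import *
d=dict(np.load("w1.npz"))
u=ray(d,[(280,134.3),(340,134.6),(390,135)],.014);l=ray(d,[(280,226.6),(340,226.7),(390,227.1)],.014)
f=ray(d,[(418.7,150),(416,180),(413,210)],.014);b=ray(d,[(250,150),(251.5,180),(253,210)],.028)
yaw=np.degrees([np.arctan2((e[2]-e[0])[1],(e[2]-e[0])[0]) for e in (u,l)]);fy=[np.degrees(np.arctan2((e[2]-e[0])[0],-(e[2]-e[0])[1])) for e in (f,b)]
print(yaw,fy)
a=np.radians(yaw.mean());ex=np.array([np.cos(a),np.sin(a)]);ey=np.array([-ex[1],ex[0]])
print("y",(u[:,:2]@ey).mean(),(l[:,:2]@ey).mean(),"x",(f[:,:2]@ex).mean(),(b[:,:2]@ex).mean())
xc=(f[:,:2]@ex).mean()-.1;yc=((u[:,:2]@ey).mean()+(l[:,:2]@ey).mean())/2
print("centre",xc*ex+yc*ey,"yaw",np.degrees(a))
E
python3 -m jog '[{"claw":30,"dx":-342,"dy":12,"dz":0,"spin":33},{"claw":30,"dx":-342,"dy":12,"dz":0,"spin":33},{"claw":30,"dx":-342,"dy":12,"dz":0,"spin":33},{"claw":30,"dx":-342,"dy":12,"dz":0,"spin":33},{"claw":30,"dx":-342,"dy":12,"dz":0,"spin":33},{"claw":30,"dx":-342,"dy":12,"dz":0,"spin":33},{"claw":30,"dx":-342,"dy":12,"dz":0,"spin":33},{"claw":30,"dx":-342,"dy":12,"dz":0,"spin":33},{"claw":30,"dx":-342,"dy":12,"dz":0,"spin":33},{"claw":30,"dx":-342,"dy":12,"dz":0,"spin":33},{"claw":30,"dx":-342,"dy":12,"dz":0,"spin":33},{"claw":30,"dx":-342,"dy":12,"dz":0,"spin":33}]'
python3 - <<'E'
from h import *;from bench import *
s=get_state();w=get_image("wrist");w["T"]=wrist_T(s,w);np.savez("w2.npz",**w);cv2.imwrite("pics/w3.png",w["frame"][:,:,::-1])
print(s["position"],yawy(s))
E
```

```text
[-2.16075771 -2.06838802] [np.float64(-2.1666210701179245), np.float64(-2.0311468616756243)]
y 0.22458832622666888 0.11617223875672779 x 0.6505395446229919 0.46391022130846865
centre [0.55645132 0.14995052] yaw -2.1145728648618434
time: 2.75
position: [0.5408, -0.1891, 0.2203]
tool_rot: [-2.783, -1.455, -0.001]
ft_force: [0.1, -0.6, -0.4]
grip_width: 0.345
grip_force: 0.0
[ 0.54076239 -0.18905026  0.22028402] -34.77788556395255
```

View pics/w3.png

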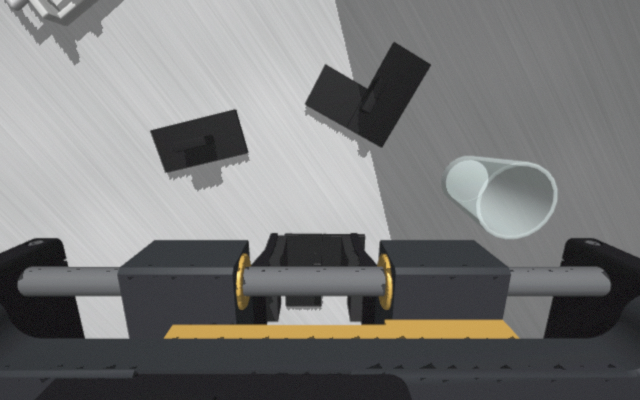

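Wrist view: straight plate at about (200,140), L_1 with its outer corner near (383,147) and arm ends near (410,50) and (315,85), glass at right. L_2 is hidden under the jaws. Next I'll extract outlines.

```bash
python3 - <<'E'
from h import *;from bench import *
d=dict(np.load("w2.npz"));g=cv2.cvtColor(d["frame"],cv2.COLOR_RGB2GRAY)
m=(g<62).astype(np.uint8);m[228:]=0;m[:35]=0
m=cv2.morphologyEx(m,cv2.MORPH_OPEN,np.ones((3,3),np.uint8))
cs,_=cv2.findContours(m,cv2.RETR_EXTERNAL,cv2.CHAIN_APPROX_NONE)
for k in cs:
    if cv2.contourArea(k)<1500: continue
    p=cv2.approxPolyDP(k,5,True)[:,0];print(cv2.contourArea(k),p.tolist())
    w=ray(d,k[:,0]+0.0,.008)[:,:2]*1e3
    print(ray(d,p,.008)[:,:2].round(4).tolist());r=cv2.minAreaRect(w.astype(np.float32));print(r)
s=get_state();cmd(s,[.62,-.30,.22],-34.8)
E
```

```text
3628.0 [[235, 111], [152, 131], [166, 171], [246, 152]]
[[0.5131, -0.0754], [0.4228, -0.039], [0.4052, -0.0821], [0.4952, -0.1178]]
((459.2057800292969, -78.52693939208984), (48.252098083496094, 98.92195129394531), 68.3875503540039)
5982.5 [[429, 64], [393, 43], [367, 89], [325, 67], [307, 104], [382, 145]]
[[0.7128, -0.1555], [0.6918, -0.1162], [0.6452, -0.1392], [0.6202, -0.0948], [0.5827, -0.1147], [0.6272, -0.1998]]
((647.4854736328125, -135.15306091308594), (99.05989837646484, 98.2221450805664), 26.82023811340332)
yaw now -34.74 dx -46.2 dy 128.4 dz 0.2 spin 0.06
```

```bash
python3 - <<'E'
from h import *;from bench import *
d=dict(np.load("top0.npz"))
print(ray(d,[(388.7,239.8),(406,214),(424,258)],.008).round(3))
cmd(get_state(),[.42,-.325,.22],-34.8)
E
```

```text
[[ 0.472 -0.229  0.008]
 [ 0.55  -0.281  0.008]
 [ 0.419 -0.335  0.008]]
yaw now -34.74 dx -180.7 dy -21.7 dz 0.2 spin 0.06
```

```bash
python3 -m jog '[{"claw":30,"dx":-202,"dy":17,"dz":0,"spin":0},{"claw":30,"dx":-202,"dy":17,"dz":0,"spin":0},{"claw":30,"dx":-202,"dy":17,"dz":0,"spin":0},{"claw":30,"dx":-202,"dy":17,"dz":0,"spin":0},{"claw":30,"dx":-202,"dy":17,"dz":0,"spin":0},{"claw":30,"dx":-202,"dy":17,"dz":0,"spin":0},{"claw":30,"dx":-202,"dy":17,"dz":0,"spin":0},{"claw":30,"dx":-202,"dy":17,"dz":0,"spin":0}]'
python3 - <<'E'
from h import *;from bench import *
s=get_state();d=get_image("wrist");d["T"]=wrist_T(s,d);np.savez("w4.npz",**d);cv2.imwrite("pics/w4.png",d["frame"][:,:,::-1])
print(s["position"],yawy(s))
g=cv2.cvtColor(d["frame"],cv2.COLOR_RGB2GRAY)
m=(g<62).astype(np.uint8);m[228:]=0
m=cv2.morphologyEx(m,cv2.MORPH_OPEN,np.ones((3,3),np.uint8))
cs,_=cv2.findContours(m,cv2.RETR_EXTERNAL,cv2.CHAIN_APPROX_NONE)
for k in cs:
    if cv2.contourArea(k)<1500: continue
    p=cv2.approxPolyDP(k,5,True)[:,0];print(cv2.contourArea(k),p.tolist())
    w=ray(d,k[:,0]+0.0,.008)[:,:2]*1e3
    print(ray(d,p,.008)[:,:2].round(4).tolist());r=cv2.minAreaRect(w.astype(np.float32));print(r)
E
```

```text
time: 3.47
position: [0.4397, -0.3651, 0.2204]
tool_rot: [-2.784, -1.455, -0.002]
ft_force: [-0.7, 0.7, 0.2]
grip_width: 0.343
grip_force: 0.0
[ 0.43970171 -0.36505489  0.2203764 ] -34.821671750895106
5876.0 [[355, 58], [264, 57], [267, 150], [306, 149], [307, 102], [353, 102]]
[[0.5505, -0.2817], [0.4719, -0.2259], [0.4155, -0.3057], [0.4527, -0.3303], [0.4831, -0.2891], [0.5246, -0.3179]]
((483.1866760253906, -293.5155029296875), (97.87646484375, 97.69451904296875), 54.8856315612793)
```

View pics/w4.png

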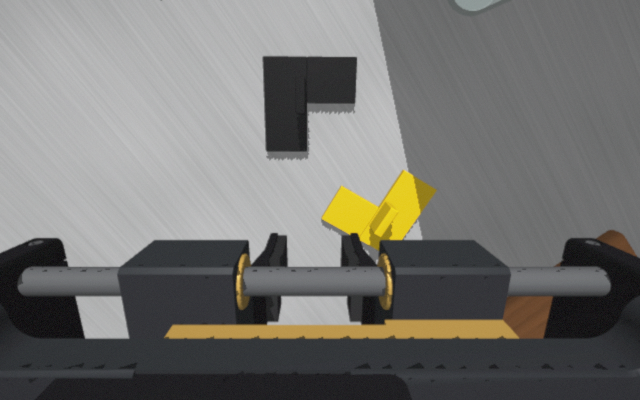

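L_2's outline is clean: corner at (264,57), arms to (355,58) and (267,150), lug along the long x arm. I'll grasp it first.

```bash
python3 - <<'E'
from h import *;from bench import *
cmd(get_state(),[.481,-.2807,.026],-35.1)
E
```

```text
yaw now -34.74 dx 91.9 dy -14.1 dz 194.4 spin 0.36
```

```bash
python3 -m jog '[{"claw":30,"dx":92,"dy":-14,"dz":0,"spin":0.4},{"claw":30,"dx":92,"dy":-14,"dz":0,"spin":0.4},{"claw":30,"dx":92,"dy":-14,"dz":0,"spin":0.4},{"claw":30,"dx":92,"dy":-14,"dz":80,"spin":0.4},{"claw":30,"dx":92,"dy":-14,"dz":120,"spin":0.4},{"claw":30,"dx":92,"dy":-14,"dz":150,"spin":0.4},{"claw":30,"dx":92,"dy":-14,"dz":175,"spin":0.4},{"claw":30,"dx":92,"dy":-14,"dz":188,"spin":0.4},{"claw":30,"dx":92,"dy":-14,"dz":194,"spin":0.4},{"claw":30,"dx":92,"dy":-14,"dz":194,"spin":0.4},{"claw":30,"dx":92,"dy":-14,"dz":194,"spin":0.4},{"claw":5,"dx":92,"dy":-14,"dz":194,"spin":0.4},{"claw":5,"dx":92,"dy":-14,"dz":194,"spin":0.4},{"claw":5,"dx":92,"dy":-14,"dz":194,"spin":0.4},{"claw":5,"dx":92,"dy":-14,"dz":194,"spin":0.4},{"claw":5,"dx":92,"dy":-14,"dz":194,"spin":0.4}]' 40
```

```text
time: 4.85
position: [0.48, -0.2836, 0.0272]
tool_rot: [2.791, 1.441, 0.002]
ft_force: [-1.4, 0.9, 2.9]
grip_width: 0.111
grip_force: 40.0
```

```bash
cat >> h.py <<'E'
def tray(x,y,z): # mm in tray_floor frame -> world
    a=np.radians(-2.11);c,s=np.cos(a),np.sin(a)
    return np.array([.5565+(c*x-s*y)/1e3,.1500+(s*x+c*y)/1e3,.004+z/1e3])
def intray(s):
    a=np.radians(-2.11);d=(s["position"][:2]-[.5565,.15])*1e3
    return np.array([np.cos(a)*d[0]+np.sin(a)*d[1],-np.sin(a)*d[0]+np.cos(a)*d[1],(s["position"][2]-.004)*1e3]).round(1)
E
python3 - <<'E'
from h import *;from bench import *
s=get_state();cmd(s,tray(54,9.2,116),-92.1)
E
```

```text
yaw now -35.37 dx 435.2 dy -148.5 dz -92.6 spin 56.73
```

```bash
python3 -m jog '[{"claw":5,"dx":0,"dy":0,"dz":-30,"spin":0},{"claw":5,"dx":0,"dy":0,"dz":-70,"spin":0},{"claw":5,"dx":20,"dy":-7,"dz":-92,"spin":3},{"claw":5,"dx":50,"dy":-17,"dz":-92,"spin":9},{"claw":5,"dx":90,"dy":-31,"dz":-92,"spin":15},{"claw":5,"dx":130,"dy":-44,"dz":-92,"spin":22},{"claw":5,"dx":170,"dy":-58,"dz":-92,"spin":29},{"claw":5,"dx":210,"dy":-72,"dz":-92,"spin":36},{"claw":5,"dx":250,"dy":-85,"dz":-92,"spin":42},{"claw":5,"dx":290,"dy":-99,"dz":-92,"spin":48},{"claw":5,"dx":330,"dy":-113,"dz":-92,"spin":53},{"claw":5,"dx":370,"dy":-126,"dz":-92,"spin":56.7},{"claw":5,"dx":405,"dy":-138,"dz":-92,"spin":56.7},{"claw":5,"dx":425,"dy":-145,"dz":-92,"spin":56.7},{"claw":5,"dx":435,"dy":-148.5,"dz":-92,"spin":56.7},{"claw":5,"dx":435,"dy":-148.5,"dz":-92,"spin":56.7},{"claw":5,"dx":435,"dy":-148.5,"dz":-92,"spin":56.7}]' 40
python3 - <<'E'
from h import *;from bench import *
s=get_state();print(intray(s),s["tool_rot"]);cmd(s,tray(54,9.2,29),-92.1)
d=get_image("wrist");d["T"]=wrist_T(s,d);np.savez("w5.npz",**d);cv2.imwrite("pics/w5.png",d["frame"][:,:,::-1])
E
```

```text
time: 6.27
position: [0.61, 0.1571, 0.118]
tool_rot: [3.14, -0.055, -0.001]
ft_force: [0.8, -1.2, -0.9]
grip_width: 0.109
grip_force: 40.0
[ 53.2   9.  114. ] [ 3.13974841e+00 -5.47373910e-02 -1.30567960e-03]
yaw now -92.00 dx 0.9 dy -0.3 dz 85.0 spin 0.10
```

View pics/w5.png

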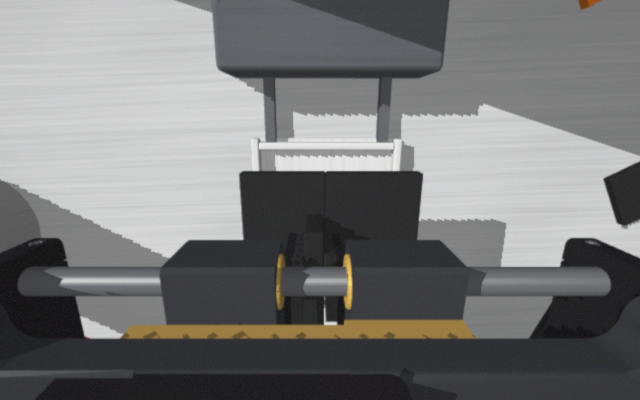

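The plate is held square over the tray: its far edge is at row 172, columns 241-421, and the tray's far wall is at row ~147. I'll measure the plate's offset from the tool.

```bash
python3 - <<'E'
from h import *
d=dict(np.load("w5.npz"));p=ray(d,[(241,173),(421,173),(241,171.5),(420.5,171.5)],.118-.0272+.008)
for q in p: print(intray({"position":q}))
g=cv2.cvtColor(d["frame"],cv2.COLOR_RGB2GRAY).astype(int)
print(g[166:178,300].tolist(),g[166:178,360].tolist(),g[190,234:248].tolist(),g[190,414:428].tolist())
E
```

```text
[95.9 48.7 94.8]
[ 96.1 -49.1  94.8]
[96.7 48.7 94.8]
[ 96.9 -48.7  94.8]
[223, 223, 223, 221, 196, 100, 45, 40, 45, 47, 49, 49] [227, 228, 227, 226, 202, 102, 44, 40, 46, 46, 46, 49] [209, 208, 210, 211, 207, 184, 114, 57, 46, 44, 48, 46, 47, 49] [45, 44, 45, 45, 46, 45, 57, 117, 187, 207, 208, 208, 209, 210]
```

```bash
python3 -m jog '[{"claw":5,"dx":0.5,"dy":0,"dz":35,"spin":0},{"claw":5,"dx":0.5,"dy":0,"dz":60,"spin":0},{"claw":5,"dx":0.5,"dy":0,"dz":74,"spin":0},{"claw":5,"dx":0.5,"dy":0,"dz":81,"spin":0},{"claw":5,"dx":0.5,"dy":0,"dz":85,"spin":0},{"claw":5,"dx":0.5,"dy":0,"dz":87,"spin":0},{"claw":5,"dx":0.5,"dy":0,"dz":88,"spin":0},{"claw":5,"dx":0.5,"dy":0,"dz":88,"spin":0},{"claw":5,"dx":0.5,"dy":0,"dz":88,"spin":0}]' 40
python3 - <<'E'
from h import *;from bench import *
s=get_state();print(intray(s),s["tool_rot"],s["ft_force"])
E
```

```text
time: 7.07
position: [0.6117, 0.1572, 0.0317]
tool_rot: [-3.14, 0.057, -0.003]
ft_force: [0.8, 0.3, -1.8]
grip_width: 0.109
grip_force: 40.0
[54.8  9.2 27.7] [-3.14025269e+00  5.68116956e-02 -2.72156721e-03] [ 0.84342529  0.3205906  -1.84857643]
```

```bash
python3 -m jog '[{"claw":5,"dx":1,"dy":0,"dz":1,"spin":0},{"claw":5,"dx":2,"dy":0,"dz":1,"spin":0},{"claw":5,"dx":3,"dy":0,"dz":1,"spin":0},{"claw":5,"dx":4,"dy":0,"dz":1,"spin":0},{"claw":5,"dx":4,"dy":0,"dz":1,"spin":0},{"claw":5,"dx":4,"dy":0,"dz":1,"spin":0}]' 40
python3 - <<'E'
from h import *;from bench import *
s=get_state();print(intray(s),s["tool_rot"],s["ft_force"])
E
```

```text
time: 7.57
position: [0.6129, 0.1574, 0.0312]
tool_rot: [-3.14, 0.056, 0.007]
ft_force: [-9.3, -1.0, 10.9]
grip_width: 0.118
grip_force: 40.0
[56.1  9.4 27.2] [-3.13966282  0.0562041   0.00745076] [-9.28901904 -1.02659848 10.89051973]
```

```bash
python3 -m jog '[{"claw":30,"dx":0,"dy":0,"dz":0,"spin":0},{"claw":30,"dx":0,"dy":0,"dz":0,"spin":0},{"claw":30,"dx":0,"dy":0,"dz":0,"spin":0},{"claw":30,"dx":0,"dy":0,"dz":-12,"spin":0},{"claw":30,"dx":0,"dy":0,"dz":-40,"spin":0},{"claw":30,"dx":0,"dy":0,"dz":-80,"spin":0},{"claw":30,"dx":0,"dy":0,"dz":-90,"spin":0}]' 40
python3 - <<'E'
from h import *;from bench import *
s=get_state();print(intray(s));cmd(s,[.6434,-.1475,.10],-63.2)
E
```

```text
time: 8.15
position: [0.6185, 0.1569, 0.1262]
tool_rot: [-3.138, 0.058, -0.014]
ft_force: [2.0, -0.7, 0.8]
grip_width: 0.347
grip_force: 0.0
[ 61.7   9.2 122.2]
yaw now -92.12 dx 35.9 dy 303.4 dz 25.6 spin -28.92
```

```bash
python3 -m jog '[{"claw":30,"dx":36,"dy":303,"dz":26,"spin":-29},{"claw":30,"dx":36,"dy":303,"dz":26,"spin":-29},{"claw":30,"dx":36,"dy":303,"dz":26,"spin":-29},{"claw":30,"dx":36,"dy":303,"dz":26,"spin":-29},{"claw":30,"dx":36,"dy":303,"dz":26,"spin":-29},{"claw":30,"dx":36,"dy":303,"dz":26,"spin":-29},{"claw":30,"dx":36,"dy":303,"dz":26,"spin":-29},{"claw":30,"dx":36,"dy":303,"dz":26,"spin":-29},{"claw":30,"dx":36,"dy":303,"dz":26,"spin":-29},{"claw":30,"dx":36,"dy":303,"dz":26,"spin":-29},{"claw":30,"dx":36,"dy":303,"dz":26,"spin":-29}]' 40
python3 - <<'E'
from h import *;from bench import *
d=get_image("top");np.savez("top1.npz",**d)
s=get_state();print(s["position"],s["tool_rot"]);cmd(s,[.6434,-.1475,.0265],-63.2)
E
```

```text
time: 9.07
position: [0.6405, -0.1458, 0.0941]
tool_rot: [-3.054, -0.733, -0.002]
ft_force: [0.0, 1.3, 0.7]
grip_width: 0.341
grip_force: 0.0
[ 0.64056632 -0.1449062   0.09389995] [-3.05314749e+00 -7.35111799e-01 -1.59593849e-03]
yaw now -62.92 dx 1.3 dy 3.7 dz 67.4 spin 0.28
```

```bash
python3 -m jog '[{"claw":30,"dx":1.3,"dy":3.5,"dz":30,"spin":0.3},{"claw":30,"dx":1.3,"dy":3.5,"dz":52,"spin":0.3},{"claw":30,"dx":1.3,"dy":3.5,"dz":63,"spin":0.3},{"claw":30,"dx":1.3,"dy":3.5,"dz":67,"spin":0.3},{"claw":30,"dx":1.3,"dy":3.5,"dz":67,"spin":0.3},{"claw":5,"dx":1.3,"dy":3.5,"dz":67,"spin":0.3},{"claw":5,"dx":1.3,"dy":3.5,"dz":67,"spin":0.3},{"claw":5,"dx":1.3,"dy":3.5,"dz":67,"spin":0.3},{"claw":5,"dx":1.3,"dy":3.5,"dz":67,"spin":0.3},{"claw":5,"dx":1.3,"dy":3.5,"dz":67,"spin":0.3}]' 40
python3 - <<'E'
from h import *;from bench import *
s=get_state();print(s["position"]);cmd(s,[.6434,-.1475,.0265],-63.2);cmd(s,tray(-12,-9.2,110),-92.1)
E
```

```text
time: 9.95
position: [0.6432, -0.1496, 0.0276]
tool_rot: [-3.057, -0.723, -0.002]
ft_force: [-1.4, 0.2, 3.5]
grip_width: 0.113
grip_force: 40.0
[ 0.64317115 -0.14957412  0.0276065 ]
yaw now -63.37 dx 1.1 dy -1.8 dz 1.1 spin -0.17
yaw now -63.37 dx 42.0 dy -304.3 dz -86.4 spin 28.73
```

```bash
python3 -m jog '[{"claw":5,"dx":0,"dy":0,"dz":-30,"spin":0},{"claw":5,"dx":0,"dy":0,"dz":-65,"spin":0},{"claw":5,"dx":3,"dy":-20,"dz":-86,"spin":2},{"claw":5,"dx":8,"dy":-55,"dz":-86,"spin":6},{"claw":5,"dx":13,"dy":-95,"dz":-86,"spin":11},{"claw":5,"dx":19,"dy":-135,"dz":-86,"spin":16},{"claw":5,"dx":24,"dy":-175,"dz":-86,"spin":21},{"claw":5,"dx":30,"dy":-215,"dz":-86,"spin":26},{"claw":5,"dx":35,"dy":-255,"dz":-86,"spin":28.7},{"claw":5,"dx":40,"dy":-287,"dz":-86,"spin":28.7},{"claw":5,"dx":42,"dy":-304,"dz":-86,"spin":28.7},{"claw":5,"dx":42,"dy":-304,"dz":-86,"spin":28.7},{"claw":5,"dx":42,"dy":-304,"dz":-86,"spin":28.7}]' 40
python3 - <<'E'
from h import *;from bench import *
s=get_state();d=get_image("wrist");d["T"]=wrist_T(s,d);np.savez("w6.npz",**d)
print(intray(s),s["tool_rot"]);cmd(s,tray(-12,-9.2,28),-92.1)
cv2.imwrite("pics/w6.png",d["frame"][:,:,::-1])
E
```

```text
time: 11.03
position: [0.5435, 0.142, 0.1126]
tool_rot: [-3.141, 0.052, -0.0]
ft_force: [0.9, -1.3, -0.2]
grip_width: 0.113
grip_force: 40.0
[-12.7  -8.5 108.6] [-3.14103017e+00  5.24315955e-02 -1.43489086e-04]
yaw now -91.91 dx 0.7 dy 0.7 dz 80.6 spin 0.19
```

View pics/w6.png

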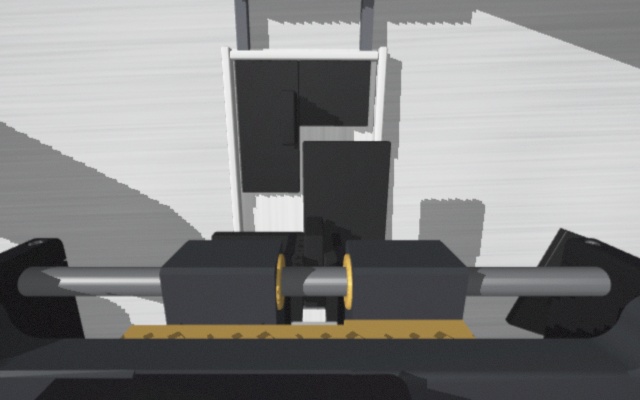

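Far L sits flush at the far wall (row 60, columns 236-370). The near L's arm tip is at row 141, columns 303-391. I'll check its offset before lowering.

```bash
python3 - <<'E'
from h import *
d=dict(np.load("w6.npz"))
for n,P,z in(("near",[(303.5,141),(390.5,141)],.093),("far",[(236.5,62),(370,62),(369,126),(300,130),(300,192),(243,191)],.012)):
  for q in ray(d,P,z): print(n,intray({"position":q}))
g=cv2.cvtColor(d["frame"],cv2.COLOR_RGB2GRAY).astype(int)
print(g[136:147,340].tolist(),g[160,298:308].tolist(),g[160,384:396].tolist())
E
```

```text
near [47.2 -2.7 89. ]
near [ 47.3 -48.8  89. ]
far [97.6 48.9  8. ]
far [ 98.  -49.2   8. ]
far [ 52.3 -50.8   8. ]
far [49.   2.6  8. ]
far [-0.5  3.   8. ]
far [ 0.2 49.6  8. ]
[155, 154, 155, 152, 132, 62, 48, 47, 52, 50, 51] [48, 72, 135, 150, 119, 74, 56, 53, 52, 52] [49, 49, 48, 47, 49, 63, 120, 135, 138, 146, 203, 218]
```

```bash
python3 -m jog '[{"claw":5,"dx":0.5,"dy":0.6,"dz":30,"spin":0.2},{"claw":5,"dx":0.5,"dy":0.6,"dz":55,"spin":0.2},{"claw":5,"dx":0.5,"dy":0.6,"dz":69,"spin":0.2},{"claw":5,"dx":0.5,"dy":0.6,"dz":76,"spin":0.2},{"claw":5,"dx":0.5,"dy":0.6,"dz":80,"spin":0.2},{"claw":5,"dx":0.5,"dy":0.6,"dz":82,"spin":0.2},{"claw":5,"dx":0.5,"dy":0.6,"dz":82,"spin":0.2},{"claw":5,"dx":0.5,"dy":0.6,"dz":82,"spin":0.2}]' 40
python3 - <<'E'
from h import *;from bench import *
s=get_state();print(intray(s),s["tool_rot"],s["ft_force"])
E
```

```text
time: 11.75
position: [0.5458, 0.1395, 0.0317]
tool_rot: [-3.14, 0.065, -0.004]
ft_force: [-0.0, 0.7, -0.7]
grip_width: 0.109
grip_force: 40.0
[-10.3 -10.9  27.7] [-3.14021791  0.06491626 -0.00369917] [-0.03825595  0.68921358 -0.71168928]
```

```bash
python3 -m jog '[{"claw":5,"dx":1,"dy":-0.5,"dz":0.5,"spin":0},{"claw":5,"dx":2,"dy":-1,"dz":1,"spin":-0.2},{"claw":5,"dx":3,"dy":-1,"dz":1,"spin":-0.2},{"claw":5,"dx":4,"dy":-1,"dz":1,"spin":-0.2},{"claw":5,"dx":5,"dy":-1,"dz":1,"spin":-0.2},{"claw":5,"dx":6,"dy":-1,"dz":1,"spin":-0.2},{"claw":5,"dx":7,"dy":-1,"dz":1,"spin":-0.2},{"claw":5,"dx":7,"dy":-1,"dz":1,"spin":-0.2},{"claw":5,"dx":7,"dy":-1,"dz":1,"spin":-0.2}]' 40
python3 - <<'E'
from h import *;from bench import *
s=get_state();print(intray(s),s["tool_rot"],s["ft_force"])
E
```

```text
time: 12.5
position: [0.5486, 0.1403, 0.0315]
tool_rot: [-3.14, 0.057, 0.012]
ft_force: [-16.0, -2.0, 21.2]
grip_width: 0.114
grip_force: 40.0
[ -7.5 -10.   27.5] [-3.1403092   0.0573545   0.01191617] [-15.96080162  -1.97715846  21.17944036]
```

```bash
python3 -m jog '[{"claw":28,"dx":0,"dy":0,"dz":0,"spin":0},{"claw":28,"dx":0,"dy":0,"dz":0,"spin":0},{"claw":28,"dx":0,"dy":0,"dz":0,"spin":0},{"claw":28,"dx":0,"dy":0,"dz":-15,"spin":0},{"claw":28,"dx":0,"dy":0,"dz":-45,"spin":0},{"claw":28,"dx":0,"dy":0,"dz":-80,"spin":0},{"claw":28,"dx":0,"dy":0,"dz":-90,"spin":0}]' 40
python3 - <<'E'
from h import *;from bench import *
s=get_state();print(intray(s));cmd(s,[.459,-.0785,.10],-111.6)
E
```

```text
time: 13.08
position: [0.5547, 0.1413, 0.1244]
tool_rot: [-3.138, 0.058, -0.012]
ft_force: [0.4, 0.1, 1.1]
grip_width: 0.316
grip_force: 0.0
[ -1.4  -8.8 120.4]
yaw now -92.11 dx -87.8 dy 223.2 dz 23.1 spin 19.49
```

```bash
python3 -m jog '[{"claw":30,"dx":-88,"dy":223,"dz":23,"spin":19.5},{"claw":30,"dx":-88,"dy":223,"dz":23,"spin":19.5},{"claw":30,"dx":-88,"dy":223,"dz":23,"spin":19.5},{"claw":30,"dx":-88,"dy":223,"dz":23,"spin":19.5},{"claw":30,"dx":-88,"dy":223,"dz":23,"spin":19.5},{"claw":30,"dx":-88,"dy":223,"dz":23,"spin":19.5},{"claw":30,"dx":-88,"dy":223,"dz":23,"spin":19.5},{"claw":30,"dx":-88,"dy":223,"dz":23,"spin":19.5},{"claw":30,"dx":-88,"dy":223,"dz":23,"spin":19.5}]' 40
python3 - <<'E'
from h import *;from bench import *
s=get_state();print(s["position"],s["tool_rot"]);cmd(s,[.459,-.0785,.0265],-111.6)
d=get_image("top");np.savez("top2.npz",**d)
E
```

```text
time: 13.83
position: [0.4561, -0.0782, 0.0968]
tool_rot: [-3.085, 0.588, -0.002]
ft_force: [0.8, 0.9, -0.5]
grip_width: 0.345
grip_force: 0.0
[ 0.4560662  -0.07822634  0.09678383] [-3.08515457e+00  5.88143855e-01 -1.73631505e-03]
yaw now -111.59 dx 2.8 dy -0.7 dz 70.3 spin 0.01
```

```bash
python3 -m jog '[{"claw":30,"dx":2.8,"dy":-0.7,"dz":30,"spin":0},{"claw":30,"dx":2.8,"dy":-0.7,"dz":53,"spin":0},{"claw":30,"dx":2.8,"dy":-0.7,"dz":65,"spin":0},{"claw":30,"dx":2.8,"dy":-0.7,"dz":70,"spin":0},{"claw":30,"dx":2.8,"dy":-0.7,"dz":70,"spin":0},{"claw":5,"dx":2.8,"dy":-0.7,"dz":70,"spin":0},{"claw":5,"dx":2.8,"dy":-0.7,"dz":70,"spin":0},{"claw":5,"dx":2.8,"dy":-0.7,"dz":70,"spin":0},{"claw":5,"dx":2.8,"dy":-0.7,"dz":70,"spin":0},{"claw":5,"dx":2.8,"dy":-0.7,"dz":70,"spin":0}]' 60
python3 - <<'E'
from h import *;from bench import *
s=get_state();print(s["position"]);cmd(s,[.459,-.0785,.0265],-111.6);cmd(s,tray(-58,0,115),-2.1)
E
```

```text
time: 14.72
position: [0.459, -0.0789, 0.0273]
tool_rot: [-3.085, 0.588, -0.002]
ft_force: [0.7, -0.0, 3.3]
grip_width: 0.113
grip_force: 60.0
[ 0.45898245 -0.07890943  0.02729096]
yaw now -111.57 dx -0.1 dy -0.4 dz 0.8 spin 0.03
yaw now -111.57 dx -48.0 dy -229.5 dz -91.5 spin -109.47
```

```bash
python3 -m jog '[{"claw":5,"dx":0,"dy":0,"dz":-30,"spin":0},{"claw":5,"dx":0,"dy":0,"dz":-65,"spin":-3},{"claw":5,"dx":-3,"dy":-14,"dz":-91,"spin":-9},{"claw":5,"dx":-6,"dy":-30,"dz":-91,"spin":-16},{"claw":5,"dx":-10,"dy":-46,"dz":-91,"spin":-23},{"claw":5,"dx":-13,"dy":-62,"dz":-91,"spin":-30},{"claw":5,"dx":-16,"dy":-78,"dz":-91,"spin":-37},{"claw":5,"dx":-20,"dy":-94,"dz":-91,"spin":-44},{"claw":5,"dx":-23,"dy":-110,"dz":-91,"spin":-51},{"claw":5,"dx":-26,"dy":-126,"dz":-91,"spin":-58},{"claw":5,"dx":-30,"dy":-142,"dz":-91,"spin":-65},{"claw":5,"dx":-33,"dy":-158,"dz":-91,"spin":-72},{"claw":5,"dx":-36,"dy":-174,"dz":-91,"spin":-79},{"claw":5,"dx":-40,"dy":-190,"dz":-91,"spin":-86},{"claw":5,"dx":-43,"dy":-206,"dz":-91,"spin":-93},{"claw":5,"dx":-46,"dy":-220,"dz":-91,"spin":-100},{"claw":5,"dx":-48,"dy":-229,"dz":-91,"spin":-106},{"claw":5,"dx":-48,"dy":-229.5,"dz":-91.5,"spin":-109.5},{"claw":5,"dx":-48,"dy":-229.5,"dz":-91.5,"spin":-109.5},{"claw":5,"dx":-48,"dy":-229.5,"dz":-91.5,"spin":-109.5}]' 60
python3 - <<'E'
from h import *;from bench import *
s=get_state();d=get_image("wrist");d["T"]=wrist_T(s,d);np.savez("w7.npz",**d)
print(intray(s),s["tool_rot"]);cmd(s,tray(-58,0,42),-2.1)
cv2.imwrite("pics/w7.png",d["frame"][:,:,::-1])
E
```

```text
time: 16.38
position: [0.4979, 0.1516, 0.1181]
tool_rot: [2.264, 2.178, -0.0]
ft_force: [-1.3, -0.3, -0.8]
grip_width: 0.111
grip_force: 60.0
[-58.6  -0.5 114.1] [ 2.26365191e+00  2.17839010e+00 -2.38669109e-04]
yaw now -2.20 dx 0.5 dy 0.6 dz 72.1 spin -0.10
```

View pics/w7.png

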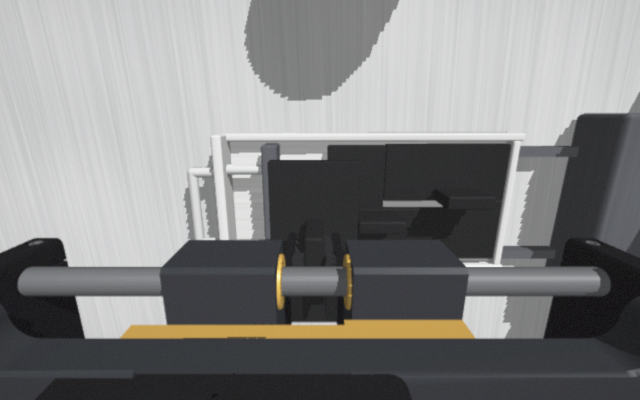

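The straight plate is held over the bar side (columns 268-360, far edge row 160). The two L's are interlocked in the tray, with the near L's free edge at column ~328 on row 147.

```bash
python3 - <<'E'
from h import *
d=dict(np.load("w7.npz"));g=cv2.cvtColor(d["frame"],cv2.COLOR_RGB2GRAY).astype(int)
print(g[152:155,320:336].mean(0).astype(int).tolist(),g[152:155,378:392].mean(0).astype(int).tolist(),g[180:183,255:275].mean(0).astype(int).tolist(),g[154:167,300].tolist())
for n,P,z in(("nearL edge",[(328,153),(385,153),(328,147)],.012),("straight",[(268.5,161),(361,161),(268.5,230)],.118-.0273+.008)):
  for q in ray(d,P,z): print(n,intray({"position":q}))
E
```

```text
[185, 183, 160, 147, 145, 146, 141, 96, 54, 48, 49, 50, 49, 49, 48, 49] [48, 48, 49, 49, 47, 48, 47, 42, 38, 43, 49, 47, 47, 47] [145, 145, 145, 146, 145, 146, 141, 110, 93, 99, 101, 103, 99, 67, 48, 46, 46, 47, 47, 48] [184, 223, 227, 228, 228, 202, 88, 49, 52, 50, 48, 46, 48]
nearL edge [-47.2  43.2   8. ]
nearL edge [-1.1 43.1  8. ]
nearL edge [-47.2  48.    8. ]
straight [-83.   49.1  94.7]
straight [-33.3  49.1  94.7]
straight [-84.6   9.6  94.7]
```

```bash
python3 -m jog '[{"claw":5,"dx":0.5,"dy":1.5,"dz":30,"spin":0},{"claw":5,"dx":0.5,"dy":1.5,"dz":50,"spin":0},{"claw":5,"dx":0.5,"dy":1.5,"dz":50,"spin":0},{"claw":5,"dx":0.5,"dy":1.5,"dz":50,"spin":0}]' 60
python3 - <<'E'
from h import *;from bench import *
s=get_state();print(intray(s),s["tool_rot"],s["ft_force"]);cmd(s,tray(-57.5,.5,38.5),-2.1)
E
```

```text
time: 16.77
position: [0.4987, 0.1515, 0.0675]
tool_rot: [-2.263, -2.178, 0.004]
ft_force: [0.2, 1.0, -0.3]
grip_width: 0.111
grip_force: 60.0
[-57.8  -0.7  63.5] [-2.26319576 -2.1784232   0.00387569] [ 0.22367668  0.96273886 -0.29786023]
yaw now -2.19 dx 1.2 dy 0.3 dz 25.0 spin -0.09
```

```bash
python3 -m jog '[{"claw":5,"dx":1,"dy":0.3,"dz":10,"spin":0},{"claw":5,"dx":1,"dy":0.3,"dz":20,"spin":0},{"claw":5,"dx":1,"dy":0.3,"dz":25,"spin":0},{"claw":5,"dx":1,"dy":0.3,"dz":25,"spin":0},{"claw":5,"dx":1,"dy":0.3,"dz":25,"spin":0}]' 60
python3 - <<'E'
from h import *;from bench import *
s=get_state();print(intray(s),s["tool_rot"],s["ft_force"],yawy(s))
E
```

```text
time: 17.18
position: [0.4998, 0.1532, 0.0429]
tool_rot: [-2.262, -2.18, 0.001]
ft_force: [-0.3, 0.9, -0.9]
grip_width: 0.111
grip_force: 60.0
[-56.8   1.1  38.9] [-2.26165371e+00 -2.18043269e+00  8.34973199e-04] [-0.2920641   0.93898527 -0.86026235] -2.0950118496848518
```

```bash
python3 -m jog '[{"claw":5,"dx":-0.5,"dy":-5,"dz":0,"spin":0},{"claw":5,"dx":-0.5,"dy":-9,"dz":0,"spin":0},{"claw":5,"dx":-0.5,"dy":-13,"dz":0,"spin":0},{"claw":5,"dx":-0.5,"dy":-16,"dz":0,"spin":0},{"claw":5,"dx":-0.5,"dy":-18,"dz":0,"spin":0},{"claw":5,"dx":-0.5,"dy":-19,"dz":0,"spin":0},{"claw":5,"dx":-0.5,"dy":-19,"dz":0,"spin":0},{"claw":5,"dx":-0.5,"dy":-19,"dz":0,"spin":0}]' 60
python3 - <<'E'
from h import *;from bench import *
s=get_state();print(intray(s),s["tool_rot"],s["ft_force"],s["torque"],yawy(s))
E
```

```text
time: 17.85
position: [0.4829, 0.1534, 0.0438]
tool_rot: [2.259, 2.178, 0.007]
ft_force: [6.0, -0.4, -5.4]
grip_width: 0.105
grip_force: 60.0
[-73.7   0.7  39.8] [2.25939454 2.17829911 0.00664446] [ 6.00988532 -0.4261868  -5.39946939] [-0.21931242 -1.61954221  0.02446115] -2.093968770218361
```

```bash
python3 -m jog '[{"claw":5,"dx":0,"dy":-1,"dz":0,"spin":0},{"claw":5,"dx":0,"dy":-1.6,"dz":0,"spin":0},{"claw":5,"dx":0,"dy":-1.6,"dz":4,"spin":0},{"claw":5,"dx":0,"dy":-1.6,"dz":7,"spin":0},{"claw":5,"dx":0,"dy":-1.6,"dz":9,"spin":0},{"claw":5,"dx":0,"dy":-1.6,"dz":9,"spin":0},{"claw":5,"dx":0,"dy":-1.6,"dz":9,"spin":0}]' 60
python3 - <<'E'
from h import *;from bench import *
s=get_state();print(intray(s),s["tool_rot"],s["ft_force"],s["torque"],yawy(s))
E
```

```text
time: 18.43
position: [0.4826, 0.1542, 0.0359]
tool_rot: [2.259, 2.178, 0.011]
ft_force: [5.6, -0.3, 0.1]
grip_width: 0.112
grip_force: 60.0
[-74.    1.4  31.9] [2.25912776 2.17785828 0.01050327] [ 5.58928146 -0.28262391  0.07863498] [-0.11995733 -1.5168699   0.0024979 ] -2.0991456331138956
```

```bash
python3 -m jog '[{"claw":5,"dx":-0.5,"dy":0,"dz":2,"spin":0},{"claw":5,"dx":-1,"dy":0,"dz":4,"spin":0},{"claw":5,"dx":-1,"dy":0,"dz":5.5,"spin":0},{"claw":5,"dx":-1,"dy":0,"dz":6,"spin":0},{"claw":5,"dx":-1,"dy":0,"dz":6,"spin":0}]' 60
python3 - <<'E'
from h import *;from bench import *
s=get_state();print(intray(s),s["tool_rot"],s["ft_force"],s["torque"],yawy(s))
E
```

```text
time: 18.85
position: [0.4833, 0.1537, 0.0314]
tool_rot: [2.26, 2.178, 0.012]
ft_force: [4.8, -0.3, 11.1]
grip_width: 0.111
grip_force: 60.0
[-73.3   1.   27.4] [2.25953155 2.1784594  0.01241593] [ 4.80965911 -0.30654983 11.12784377] [-0.34143699 -0.6544287  -0.03576976] -2.093897185166213
```

```bash
python3 -m jog '[{"claw":5,"dx":0,"dy":1,"dz":-0.5,"spin":0},{"claw":5,"dx":0,"dy":2,"dz":-0.5,"spin":0},{"claw":5,"dx":0,"dy":2.5,"dz":-0.5,"spin":0},{"claw":5,"dx":0,"dy":2.5,"dz":-0.5,"spin":0},{"claw":17,"dx":0,"dy":2.5,"dz":-0.5,"spin":0},{"claw":17,"dx":0,"dy":2.5,"dz":-0.5,"spin":0},{"claw":17,"dx":0,"dy":2.5,"dz":-0.5,"spin":0}]' 60
python3 - <<'E'
from h import *;from bench import *
s=get_state();print(intray(s),s["tool_rot"],s["ft_force"],s["torque"],yawy(s))
E
```

```text
time: 19.43
position: [0.4811, 0.1528, 0.0288]
tool_rot: [-2.26, -2.18, 0.0]
ft_force: [1.1, -0.2, -0.6]
grip_width: 0.183
grip_force: 0.1
[-75.4   0.   24.8] [-2.26040956e+00 -2.18040100e+00  1.64896868e-04] [ 1.12263772 -0.16089736 -0.57683   ] [-0.04399748  0.03377752  0.03309906] -2.064320457320119
```

```bash
python3 -m jog '[{"claw":17,"dx":0,"dy":2.5,"dz":-1,"spin":0},{"claw":17,"dx":0,"dy":2.5,"dz":-2,"spin":0},{"claw":17,"dx":0,"dy":2.5,"dz":-8,"spin":0},{"claw":17,"dx":0,"dy":2.5,"dz":-20,"spin":0},{"claw":17,"dx":0,"dy":2.5,"dz":-40,"spin":0},{"claw":17,"dx":0,"dy":2.5,"dz":-80,"spin":0},{"claw":17,"dx":0,"dy":2.5,"dz":-120,"spin":0},{"claw":17,"dx":-180,"dy":2.5,"dz":-180,"spin":0},{"claw":17,"dx":-180,"dy":2.5,"dz":-180,"spin":0},{"claw":17,"dx":-180,"dy":2.5,"dz":-180,"spin":0},{"claw":17,"dx":-180,"dy":2.5,"dz":-180,"spin":0},{"claw":17,"dx":-180,"dy":2.5,"dz":-180,"spin":0},{"claw":17,"dx":-180,"dy":2.5,"dz":-180,"spin":0}]' 60
python3 - <<'E'
from h import *;from bench import *
s=get_state();d=get_image("wrist");d["T"]=wrist_T(s,d);np.savez("w8.npz",**d);print(s["position"],yawy(s))
t=get_image("top");np.savez("top3.npz",**t)
a=np.radians(-2.11)
# depth height map of tray area (top cam) and wrist cam
for n,im in(("top",t),("wrist",d)):
    D=im["depth"];v,u=np.nonzero(D>0);z=D[v,u];P=np.c_[(np.c_[u,v,np.ones(len(u))]@np.linalg.inv(im["K"]).T)*z[:,None],np.ones(len(u))]@im["T"].T
    X=P[:,:2]-[.5565,.15];x=(np.cos(a)*X[:,0]+np.sin(a)*X[:,1])*1e3;y=(-np.sin(a)*X[:,0]+np.cos(a)*X[:,1])*1e3;h=P[:,2]*1e3-4
    gr=im["frame"].max(2)[v,u]
    print(n,"cells: height/gray; rows y 45..-45, cols x -105..95 step 10")
    for yy in(45,30,15,0,-15,-30,-45):
        print(yy,[("%.0f/%d"%(np.median(h[m]),np.median(gr[m])) if (m:=(abs(x-xx)<4)&(abs(y-yy)<4)).any() else "-") for xx in range(-105,100,10)])
E
```

```text
time: 20.52
position: [0.4784, -0.0341, 0.2115]
tool_rot: [2.27, 2.168, 0.006]
ft_force: [0.6, -0.4, 0.3]
grip_width: 0.196
grip_force: 0.0
[ 0.47841984 -0.03405889  0.21147581] -2.64089498133481
top cells: height/gray; rows y 45..-45, cols x -105..95 step 10
45 ['24/83', '23/63', '6/54', '7/55', '8/55', '9/54', '6/59', '9/57', '9/58', '7/58', '9/56', '8/55', '8/56', '9/52', '8/54', '7/54', '8/54', '8/54', '8/55', '9/56', '11/60']
30 ['25/84', '15/61', '6/55', '7/57', '9/54', '7/55', '10/52', '10/54', '9/53', '8/55', '8/54', '9/52', '9/54', '9/53', '9/52', '9/55', '10/55', '11/55', '9/54', '8/54', '9/58']
15 ['25/86', '9/57', '8/54', '24/54', '11/55', '8/54', '7/54', '7/56', '8/56', '9/52', '8/55', '11/55', '6/53', '8/55', '10/53', '13/50', '36/55', '38/56', '36/54', '9/53', '10/53']
0 ['28/85', '14/62', '8/52', '37/53', '9/54', '8/52', '9/54', '9/54', '9/53', '8/51', '8/55', '-1/96', '1/91', '0/93', '-0/111', '5/110', '8/59', '8/47', '9/49', '9/52', '7/49']
-15 ['24/88', '21/67', '9/54', '37/50', '33/52', '11/55', '7/55', '8/54', '10/48', '29/50', '24/49', '28/48', '9/50', '8/52', '
[... 770 characters left out ...]
 '-', '-', '-', '-', '-', '-', '-']
0 ['-', '-', '-', '-', '-', '-', '-', '-', '-', '-', '-', '-', '-', '-', '-', '-', '-', '-', '-', '-', '-']
-15 ['26/83', '10/36', '9/33', '27/26', '10/42', '10/44', '9/43', '10/43', '12/28', '20/24', '20/24', '20/24', '9/42', '10/34', '10/30', '9/29', '10/28', '10/38', '10/40', '10/40', '9/40']
-30 ['25/84', '10/35', '9/33', '10/40', '10/43', '10/43', '9/42', '9/34', '9/32', '10/32', '10/31', '9/41', '9/42', '10/39', '10/39', '9/34', '9/33', '9/40', '9/39', '10/39', '9/39']
-45 ['26/85', '10/35', '9/35', '9/42', '10/43', '10/43', '10/38', '9/34', '9/33', '10/32', '10/40', '9/41', '9/41', '9/40', '9/39', '10/39', '10/38', '10/38', '10/38', '9/38', '10/38']
```

The height maps show all three plate tops level at about 8 mm above the floor, with the bar (24 mm) behind them. The job is ready to hand in.

```bash
python3 -c "
from bench import *
print(close_job())"
```

```text
the job is handed in; nothing more can be done
None
```

The job is handed in at about 20.5 s: all three plates lie flat and packed on the tray floor by the last depth check, with the sprung bar behind them and the glass, canister and scoop left untouched; the hand-in returned no verdict.

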